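# Centre-punch the handle hole through the marking jig

### The job

Take the automatic centre punch out of its wooden stand, lower its nose into the steel bush of the marking jig and press it straight down until its spring trips with a snap; stop there and do not ram it onto its end stop. Then hang it back upright in the stand, let go, and leave the things around as they are.

Things in the scene. Friction and masses are not known exactly. Their poses are not given: they have to be found in the camera images.
- punch_grip (a point): Automatic centre punch, 136 mm long, 0.2 kg, standing upright in the stand at the start. This point is on its axis, midway along the ribbed aluminium body (18 mm diameter), where to grip it. The body's top is 47 mm above this point; the top of its guard flange is 40 mm below it.
- punch_tip (a point): Point of the nose, 89 mm below punch_grip when not pressed. The nose slides up into the body by at most 12 mm. Pressing takes 3 to 4 N over the first 4 mm, climbs to about 12 N near 6 mm, then the spring trips: the force collapses to 5 to 6 N by about 7.5 mm (past 6.5 mm it has tripped) and stays there until the hard end stop at 12 mm. Beyond 11.3 mm counts as rammed.
- punch: The whole punch; origin on its axis at the underside of the guard flange (32 mm diameter, 5 mm thick), 45 mm below punch_grip; z up along the punch. Below the flange sticks out a steel nose, 9 mm diameter, 44 mm long, with a small conical point. When the punch is lifted off, the nose springs out again.
- jig: Marking jig: a flat white panel offcut 80 x 120 x 18 mm, fixed to the worktop, with an aluminium plate and an upright round steel bush in its middle. Origin at the centre of its underside.
- jig_mouth (a point): Centre of the bush's mouth, 46 mm above the worktop. The bush is 31 mm wide outside at the mouth and flared inside like a funnel: 22 mm wide at the top, narrowing over 8 mm to an upright 12 mm bore. The metal to be marked lies in the bore 14 to 26 mm below the mouth; its depth differs every time and cannot be seen, only felt.
- stand_top (a point): Centre of the stand's hole, at its top face 50 mm above the worktop. The stand is a fixed wooden block 56 x 56 mm on a 76 mm square foot 8 mm high, with an upright through hole of 14 mm with no funnel. The punch hangs in it by its flange, which rests on the top face.
- matchbox: Loose matchbox, 34 x 52 x 15 mm, lying between the jig and the stand; bystander. Origin under its centre.
- tape_roll: Loose roll of tape, 93 mm wide, 48 mm high, lying flat behind; bystander. Origin under its centre.
- tin: Loose small food tin, 57 mm diameter, 72 mm high, standing to the right; bystander. Origin under its centre.

How it is judged:
On the way:
1. the punch, upright with its nose in the jig's bore, is pressed past its trip point (nose pushed in more than 6.5 mm) (z of punch_tip in the frame of punch_grip above -0.0825 m and horizontal distance between punch_tip and jig_mouth below 0.005 m and z of punch_tip in the frame of jig_mouth below -0.01 m and angle between punch_grip's own z axis and vertical below 0.15 rad), for 0.02 s.
At the end, for the whole second after the job is handed in: The punch has been tripped in the jig and hangs at rest in the stand again: upright within 0.08 rad, flange on the stand's top face within 3 mm, axis within 6 mm of the hole's centre (horizontal distance between punch and stand_top below 0.006 m and z of punch in the frame of stand_top between -0.003 and 0.003 m and angle between punch_grip's own z axis and vertical below 0.08 rad and linear speed of punch below 0.02 m/s); the robot touches nothing.
It fails at once if the punch is rammed towards its end stop (nose pushed in more than 11.3 mm) (z of punch_tip in the frame of punch_grip above -0.0777 m).
It fails at once if the punch is forced against the jig's bush with more than 30 N (contact force between punch and jig above 30 N).
It fails at once if the matchbox, the tape or the tin is moved by more than 30 mm (distance of any of matchbox, tape_roll, tin from where it was at the start of the episode above 0.03 m).
It also fails if it takes over 61 s, if anything falls off the work surface, if the arm or the gripper's body presses on something with over 40 N, if the wrist force passes 120 N, or if a joint passes its speed limit or range.

### The arm

A 7-joint arm with a two-finger parallel gripper is mounted at the origin on a cart in front of the work surface, level with it; the furniture and walls round the work are solid. World frame = base frame: x ahead of the robot, y to its left, z up, the work surface at z = 0. Lengths are in m, angles in rad, forces in N, time in s.
With the tool pointing down it reaches from about 0.4 to 0.875 m from the base axis. Payload 6.5 kg.
Tool frame: the origin (TCP) lies midway between the tips of the shut fingers; the grasp point (between the pads) lies 19 mm behind it; z points along the fingers, y is the line along which they close (so a half turn about z gives the same grasp; the last joint's range is limited). The gripper opens to 85 mm and grips with 20 to 120 N. Pads are 22 mm wide; open, the fingers measure 114 mm over their backs; the gripper's body (76 mm by 85 mm) begins 54 mm behind the grasp point. The pads swing forward as they close: fully open they stand 13 mm farther back than shut.
Start: joints at [1.187, 0.536, -0.004, 1.538, 0.003, 1.067, -0.071], TCP at [0.203, -0.617, 0.231] pointing down, gripper open.
Joint ranges: [-2.7, 2.7], [-0.37, 2.16], [-1.27, 1.26], [0.24, 2.4], [-1.31, 4.45], [0.19, 1.91], [-2.76, 2.76]. Speed limits (rad/s): [2.39, 2.39, 3.14, 3.14, 3.14, 3.14, 3.14].

### API

Orientations are given as a unit quaternion [w, x, y, z].
In Python, from bench import * gives the robot as it stands.
- The arm moves only by the tool move_arm, never from a script. Its argument "motion" is one flat list of numbers, 7 for each row, row after row: the shift along the tool's x, y, z in mm, then the turn, a rotation vector about the tool's x, y, z in degrees, then the opening, from -1 (shut) to 1 (fully open), so that 0 is half open. In form: [dx, dy, dz, rx, ry, rz, hand, dx, dy, dz, rx, ry, rz, hand, ...]. A call has 1 to 10 rows; each row is the pose to reach, as a shift and turn from the pose commanded when the call began, along the tool's axes at that moment; what a row does not reach only later rows make up. A row lasts 1/12 s, in which the tool goes at most 41.7 mm and 7.16 degrees, less where a joint would pass 70% of its speed; a pose out of reach is approached as far as the arm can. A call with a gripper value outside its range is refused whole. The fingers move at their own pace and stop on an object; "squeeze" is the grip in N (left out, the last holds). Time passes only in rows, so rows that repeat a pose let the fingers close. It gives the time, the measured TCP pose, the force, the opening and the grip force at its end, in the units of the state.
- observe(): the state, without advancing time (a new reading comes with each control period).
- read_camera(name): name is "side" or "top"; returns a dict with "frame" (400x640x3 uint8, blue, green, red), "mtx" (3x3 intrinsics, pixels), "k1" (the pictures are not rectified: a ray, as slopes to the right and down, at radius r is drawn at 1 + k1 r^2 times it, then the intrinsics apply), "view" (4x4, takes a point from world to camera coordinates). Camera axes: x right, y down, z forward; pixel columns grow to the right and rows downward; lengths in m; the calibration is good to about 2 mm. A picture is of the moment at which its call begins. There is no depth.
- finish_job(): hands the job in; it is judged then, once.
Trained networks look in a picture, given as the dict that the camera call returned (one of the last four; its "shot" number tells which), for a name from the list of things; names that differ only in an ending like _2 or _b are one class to them, and where a whole thing is asked for, a point or a joint stands for the part that bears it (a point fixed in the world has none). Each returns a list of dicts, best first, with "p" (0 to 1); they miss things now and then, are a little off and sometimes report something else, mostly with a low value. They report only what shows in the picture. A call takes as long as a camera call.
- search_frame(picture, target): "position" ([column, row] in pixels, amid what is visible of it).
- tip_of(picture, target): "position" ([column, row] in pixels: a listed point, or the origin of a listed thing).
The state is a dict: "t": time; "joint_pos": joint angles; "dq": joint speeds; "joint_efforts": joint torques, N m; "position": TCP position; "eef_rot": TCP orientation; "ft_force": force on the tool from outside, world axes, zero at the start; "wrist_torque": the same for the moment, N m; "gripper_width": opening from 0.0 (shut) to 1.0 (fully open); "grip_force": force on a finger pad.
Only numpy, scipy, OpenCV 4.12 (cv2) and the standard library are available. Lean on these libraries where they do the work, as an engineer would, in place of code of your own. Each camera call takes 0.05 s, during which the arm holds its last target. There are 200 camera calls.

## Working session

There is one attempt and no reset: what is moved stays moved. The work goes in short steps, Python scripts to look and compute and a tool call to move; the robot and the scene stay as the last step left them, time stands still between calls to the robot, and variables do not carry over. Pictures are saved under pics/ and viewed, at most 10 in all, crops included, and the job is handed in when it is done.

Besides the shell and the picture viewer there is one more tool, called after ">>>" by a JSON object that holds its "op" and its "data". move_arm: Moves the arm, as the interface text tells. Its arguments: {"type":"object","properties":{"motion":{"type":"array","items":{"type":"number"}},"squeeze":{"type":"number"}},"required":["motion"]}

```bash
mkdir -p pics
cat > h.py <<'E'
from bench import *
import numpy as np, cv2
from scipy.optimize import least_squares
from scipy.spatial.transform import Rotation as R
def proj(c,P):
    q=c["view"]@np.append(P,1); s=q[:2]/q[2]; s=s*(1+c["k1"]*(s@s)); return (c["mtx"]@np.append(s,1))[:2]
def tri(obs,z=None):
    f=lambda P: np.concatenate([proj(c,P)-p for c,p in obs])
    if z is None:
        r=least_squares(f,[0.6,0,0.05]); return r.x, np.abs(r.fun).max()
    r=least_squares(lambda q:f(np.append(q,z)),[0.6,0]); return np.append(r.x,z),np.abs(r.fun).max()
def rot(s): q=s["eef_rot"]; return R.from_quat([q[1],q[2],q[3],q[0]])
E
python3 - <<'E'
from h import *
s=observe(); print(s)
C={n:read_camera(n) for n in("side","top")}
for n in C: cv2.imwrite(f"pics/{n}0.png",C[n]["frame"]); print(n,C[n]["k1"],np.linalg.inv(C[n]["view"])[:3].round(3).tolist())
for t in("punch_grip","punch","jig_mouth","stand_top","jig","matchbox","tape_roll","tin"):
    o=[]
    for n in C:
        r=tip_of(C[n],t)
        if r: o.append((C[n],np.array(r[0]["position"]))); print(t,n,np.round(r[0]["position"],1),round(r[0]["p"],2),len(r))
    if len(o)==2: x,e=tri(o); print("   ",x.round(4),round(e,2))
E
```

```text
{'t': 0.0, 'joint_pos': array([ 1.18676294,  0.53719944, -0.00444471,  1.53890401,  0.00261414,
        1.06728634, -0.07120578]), 'dq': array([ 7.90858640e-04, -4.05874600e-05,  1.73108620e-03, -2.37886904e-03,
       -6.46171217e-04,  9.63250376e-05, -5.14561898e-04]), 'joint_efforts': array([ 6.41603692e-04, -5.83410180e+01,  1.04879938e+00, -2.59108400e+01,
        1.23080591e-02,  9.34724958e-03,  7.66563772e-06]), 'position': array([ 0.20290892, -0.6168337 ,  0.23037943]), 'eef_rot': array([-8.70590013e-04,  9.87392702e-01,  1.58287236e-01, -2.10642752e-04]), 'ft_force': array([-0.05630197,  0.15933069,  0.19509509]), 'wrist_torque': array([-0.00684253, -0.01190306, -0.03470426]), 'grip_force': 0.0, 'gripper_width': 1.0008642030073491}
side -0.00393231990393234 [[0.983, -0.07, 0.172, 0.382], [-0.185, -0.443, 0.877, -1.04], [0.015, -0.894, -0.448, 0.505]]
top 0.022401847484929946 [[0.001, -0.997, 0.082, 0.448], [-1.0, -0.002, -0.01, -0.205], [0.01, -0.082, -0.997, 1.189]]
punch_grip side [291.  204.6] 0.7 1
punch_grip top [237.1 158.7] 0.67 2
    [ 0.5976  0.0125 -0.0443] 25.5
punch side [293. 217.] 0.63 1
punch top [324.3 222. ] 0.53 1
    [ 0.4845 -0.2355  0.0495] 1.58
jig_mouth side [273.6 170.7] 0.63 1
jig_mouth top [191.3 223.1] 0.7 1
    [0.4752 0.1046 0.036 ] 1.3
stand_top side [291.  216.7] 0.91 2
stand_top top [324.2 218.1] 0.76 1
    [ 0.4869 -0.2344  0.05  ] 1.38
jig side [274.9 181.9] 0.91 1
jig top [194.7 227.7] 0.68 2
    [ 0.4695  0.106  -0.0047] 1.36
matchbox side [295.  205.6] 0.39 1
matchbox top [268. 217.] 0.59 3
    [ 0.5035 -0.0886  0.0035] 3.59
tape_roll side [333.7 191.3] 0.87 1
tape_roll top [238.9 162.3] 0.71 2
    [ 0.6434 -0.0091  0.0018] 1.23
tin side [348.8 288.8] 0.69 1
tin top [406.5 189.3] 0.8 1
    [ 0.5719 -0.457  -0.0047] 0.74
```

Run:
```python
import cv2,numpy as np
a=cv2.imread("pics/side0.png")[110:330,200:460];b=cv2.imread("pics/top0.png")[110:330,160:450]
im=np.vstack([cv2.resize(a,(520,440))[:, :],]);im2=cv2.resize(b,(580,440))
cv2.imwrite("pics/c0.png",cv2.resize(np.hstack([im,im2]),(800,320)))
```

```text
(no output)
```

View pics/c0.png

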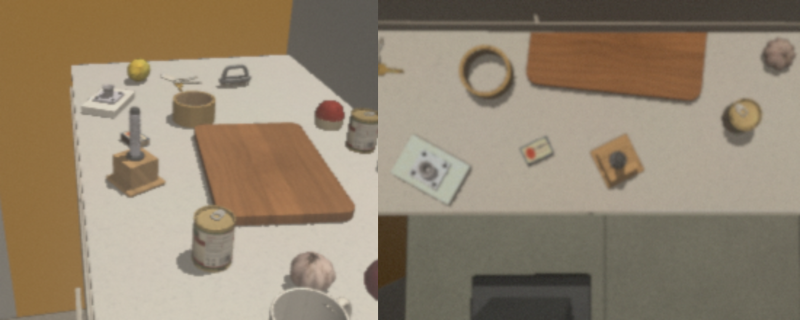

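View pics/side0.png

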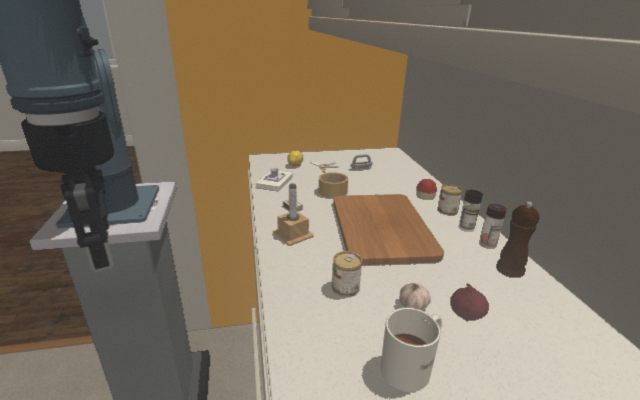

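The views show the punch standing in the stand (side ≈293,200; top ≈324,218), the matchbox between it and the white jig (top ≈191,223), the tape behind and the tin to the right. The network's top-view punch_grip hit is really the tape, so I'm dropping it. Triangulated stand height is 0.050, as expected.

```bash
cat >> h.py <<'E'
def d(target,s=None):
    s=s or observe(); return (rot(s).inv().apply(np.array(target)-s["position"])*1000).round(1), rot(s).as_matrix().round(4).tolist()
E
python3 - <<'E'
from h import *
print(d([0.486,-0.235,0.230]))
S=read_camera("side");T=read_camera("top")
print(tri([(S,np.array([273.6,170.7])),(T,np.array([191.3,223.1]))],.046))
for z,t in((.095,"punch_grip"),(.05,"stand_top")):
  r=tip_of(S,t); print(t,tri([(S,np.array(r[0]["position"]))],z),r[0]["p"])
for t in ("punch_grip","jig_mouth","stand_top"):
  for q in tip_of(T,t): print(t,q["position"],q["p"], tri([(T,np.array(q["position"]))],{"punch_grip":.095,"jig_mouth":.046,"stand_top":.05}[t])[0])
for t in ("punch","jig","stand_top"):
  print(t,[(q["position"],q["p"]) for q in search_frame(T,t)])
cv2.imwrite("pics/t1.png",np.hstack([cv2.resize(T["frame"][190:250,294:354],None,fx=6.5,fy=6.5,interpolation=2),cv2.resize(S["frame"][175:235,262:322],None,fx=6.5,fy=6.5,interpolation=2)]))
E
```

```text
(array([ 388.3, -274.9,    1.3]), [[0.9499, 0.3125, -0.0], [0.3125, -0.9499, -0.0001], [-0.0, 0.0, -1.0]])
(array([0.47479724, 0.10022297, 0.046     ]), np.float64(2.3805882189168415))
punch_grip (array([ 0.48045286, -0.24010183,  0.095     ]), np.float64(5.684341886080802e-14)) 0.58
stand_top (array([ 0.48273905, -0.231141  ,  0.05      ]), np.float64(5.684341886080802e-14)) 0.95
punch_grip [329.6, 218.1] 0.67 [ 0.48873411 -0.24682433  0.095     ]
jig_mouth [191.1, 224.5] 0.97 [0.47393967 0.10219577 0.046     ]
stand_top [326.0, 215.7] 0.81 [ 0.49650662 -0.23940144  0.05      ]
punch [([325.5, 219.9], 0.67)]
jig [([193.7, 227.4], 0.72)]
stand_top [([325.0, 224.2], 0.94)]
```

View pics/t1.png

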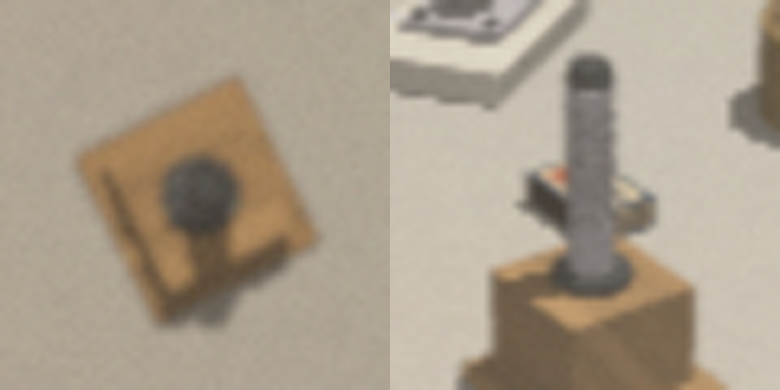

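Run:
```python
from h import *
S=read_camera("side");T=read_camera("top")
f=np.array
print(tri([(T,f([324.3,219.1]))],.055), tri([(S,f([292.3,216.4]))],.054), tri([(T,f([324.3,219.1])),(S,f([292.3,216.4]))]))
print(proj(S,[.486,-.235,.142]),proj(S,[.486,-.235,.055]),proj(T,[.486,-.235,.142]),proj(T,[.486,-.235,.055]),T["mtx"][0],S["mtx"][0])
```

```text
(array([ 0.48769366, -0.23494999,  0.055     ]), np.float64(8.526512829121202e-14)) (array([ 0.48601428, -0.24045384,  0.054     ]), np.float64(2.842170943040401e-14)) (array([ 0.48726873, -0.23499435,  0.05090902]), np.float64(0.22479410850189652))
[291.58338823 182.72332025] [291.99203973 214.97879964] [325.30111435 218.50691584] [324.31995087 219.77082185] [448.48793648   0.         317.02942339] [375.39259964   0.         313.74534202]
```

>>> {"op": "move_arm", "data": {"motion": [39,-27,0,0,0,0,1,78,-55,0,0,0,0,1,117,-82,0,0,0,0,1,155,-110,0,0,0,0,1,194,-137,0,0,0,0,1,233,-165,0,0,0,0,1,272,-192,0,0,0,0,1,311,-220,0,0,0,0,1,350,-247,0,0,0,0,1,388,-275,0,0,0,0,1], "squeeze": 30}}

```text
t: 2.33
position: [0.452, -0.2809, 0.2317]
eef_rot: [0.0, 0.987, 0.158, 0.0]
ft_force: [0.8, -1.3, 0.1]
gripper_width: 0.998
grip_force: 0.0
```

>>> {"op": "move_arm", "data": {"motion": [0,0,0,0,0,0,1,0,0,0,0,0,0,1]}}

```text
t: 2.5
position: [0.4529, -0.2798, 0.2315]
eef_rot: [-0.0, 0.987, 0.161, 0.0]
ft_force: [-0.7, -0.9, 0.2]
gripper_width: 1.002
grip_force: 0.0
```

Run:
```python
from h import *
s=observe();print(s["position"],d([0.487,-0.236,0.165]),s["joint_pos"])
```

```text
[ 0.45286144 -0.27984379  0.23149155] (array([ 46.2, -30.7,  66.5]), [[0.948, 0.3182, 0.0009], [0.3182, -0.948, 0.0006], [0.001, -0.0003, -1.0]]) [ 0.59233071  0.34199649 -0.15198187  1.84371286  0.06088794  0.95985004
 -0.8328509 ]
```

>>> {"op": "move_arm", "data": {"motion": [20,-13,10,0,0,0,1,40,-26,30,0,0,0,1,46,-31,60,0,0,0,1,46,-31,66,0,0,0,1,46,-31,66,0,0,0,1]}}

```text
t: 2.92
position: [0.4827, -0.2393, 0.1634]
eef_rot: [-0.001, 0.987, 0.158, -0.002]
ft_force: [0.2, -0.7, 0.9]
gripper_width: 0.997
grip_force: 0.0
```

Run:
```python
from h import *
s=observe();print(s["position"],d([0.487,-0.236,0.079]),s["joint_pos"])
S=read_camera("side");T=read_camera("top")
cv2.imwrite("pics/t2.png",np.hstack([cv2.resize(T["frame"][170:270,274:374],None,fx=4,fy=4,interpolation=2),cv2.resize(S["frame"][135:235,242:342],None,fx=4,fy=4,interpolation=2)]))
print(proj(S,s["position"]))
```

```text
[ 0.48267287 -0.23932855  0.16340989] (array([ 5.5, -1.6, 84.4]), [[0.9502, 0.3117, -0.0049], [0.3117, -0.9502, 0.0011], [-0.0043, -0.0026, -1.0]]) [ 0.50229388  0.44494393 -0.16019788  1.88131233  0.09427757  0.8275401
 -0.96061522]
[290.30320769 175.1448723 ]
```

View pics/t2.png

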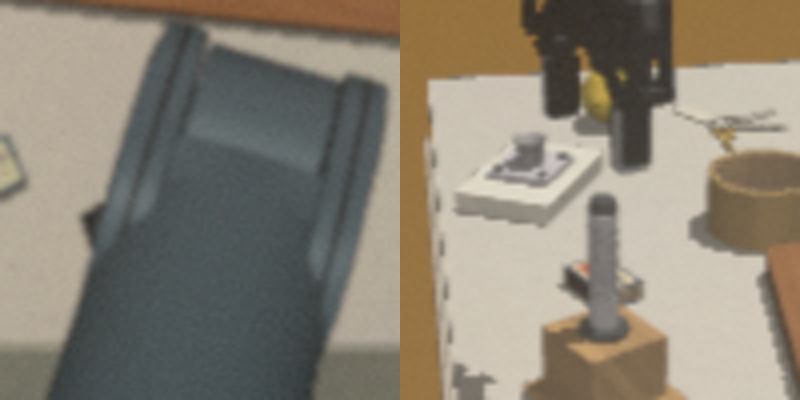

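>>> {"op": "move_arm", "data": {"motion": [4,-1,20,0,0,0,1,5,-2,40,0,0,0,1,5,-2,60,0,0,0,1,5,-2,75,0,0,0,1,5,-2,85,0,0,0,1,5,-2,85,0,0,0,1,5,-2,85,0,0,0,0.3,5,-2,85,0,0,0,0.3]}}

```text
t: 3.68
position: [0.49, -0.2362, 0.0817]
eef_rot: [0.001, 0.987, 0.158, 0.001]
ft_force: [-0.4, 0.2, 0.5]
gripper_width: 0.749
grip_force: 0.0
```

Run:
```python
from h import *
s=observe();print(s["t"],s["position"],s["eef_rot"],s["ft_force"],d([0.487,-0.236,0.078])[0])
S=read_camera("side")
cv2.imwrite("pics/t3.png",cv2.resize(S["frame"][165:235,252:332],None,fx=7,fy=7,interpolation=2))
```

```text
3.6833 [ 0.48996113 -0.23623283  0.08169075] [7.30507094e-04 9.87464631e-01 1.57836185e-01 8.99025546e-04] [-0.43930207  0.19023169  0.51511871] [-2.7 -1.2  3.7]
```

View pics/t3.png

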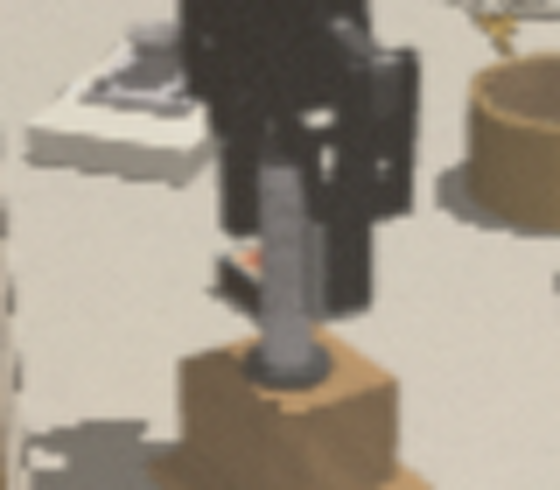

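The side view has the punch body (≈292,205) between the two fingers, so I'm closing.

>>> {"op": "move_arm", "data": {"motion": [-1,-1,3,0,0,0,-0.2,-1,-1,3,0,0,0,-0.5,-1,-1,3,0,0,0,-0.7,-1,-1,3,0,0,0,-1,-1,-1,3,0,0,0,-1,-1,-1,3,0,0,0,-1,-1,-1,3,0,0,0,-1,-1,-1,3,0,0,0,-1], "squeeze": 20}}

```text
t: 4.4
position: [0.4879, -0.2347, 0.0774]
eef_rot: [0.0, 0.987, 0.158, 0.0]
ft_force: [-0.5, -0.7, 1.0]
gripper_width: 0.201
grip_force: 23.3
```

Run:
```python
from h import *
s=observe();print(s["t"],s["position"],s["eef_rot"],s["ft_force"],s["wrist_torque"],s["gripper_width"],s["grip_force"])
```

```text
4.4 [ 0.48793493 -0.23474537  0.07739107] [9.57264811e-05 9.87400186e-01 1.58243047e-01 3.06786519e-05] [-0.54791361 -0.68505701  0.95331452] [-0.10450954  0.07279251 -0.01533124] 0.200861187258042 23.26374739408493
```

>>> {"op": "move_arm", "data": {"motion": [0,0,0,0,0,0,-1,0,0,0,0,0,0,-1,0,0,-8,0,0,0,-1,0,0,-20,0,0,0,-1,0,0,-35,0,0,0,-1,0,0,-50,0,0,0,-1,0,0,-65,0,0,0,-1,0,0,-70,0,0,0,-1,0,0,-70,0,0,0,-1,0,0,-70,0,0,0,-1], "squeeze": 70}}

```text
t: 5.23
position: [0.4876, -0.2345, 0.1473]
eef_rot: [-0.0, 0.987, 0.158, -0.0]
ft_force: [-0.1, -1.0, -2.1]
gripper_width: 0.193
grip_force: 68.4
```

Run:
```python
from h import *
s=observe();print(s["t"],s["position"],s["eef_rot"],s["ft_force"],s["gripper_width"],d([.4745,.102,.150])[0])
S=read_camera("side");T=read_camera("top")
cv2.imwrite("pics/t4.png",np.hstack([cv2.resize(T["frame"][195:255,160:220],None,fx=6.5,fy=6.5,interpolation=2),cv2.resize(S["frame"][150:220,252:322],(390,390),interpolation=2)]))
print([(q["position"],q["p"]) for q in tip_of(S,"punch_tip")],proj(S,s["position"]+[0,0,-.0705]))
for t in("jig_mouth",):
  a=tip_of(S,t);b=tip_of(T,t);print(a[:2],b[:2])
```

```text
5.2333 [ 0.48764778 -0.23446357  0.14727271] [-5.25473236e-05  9.87391767e-01  1.58295590e-01 -4.78988274e-05] [-0.14085081 -1.03660227 -2.05805276] 0.19326977015148925 [  92.7 -323.7   -2.7]
[([293.1, 207.1], 0.47)] [292.53362088 207.01343202]
[{'position': [274.8, 169.8], 'p': 0.76}] [{'position': [192.3, 223.4], 'p': 0.89}]
```

View pics/t4.png

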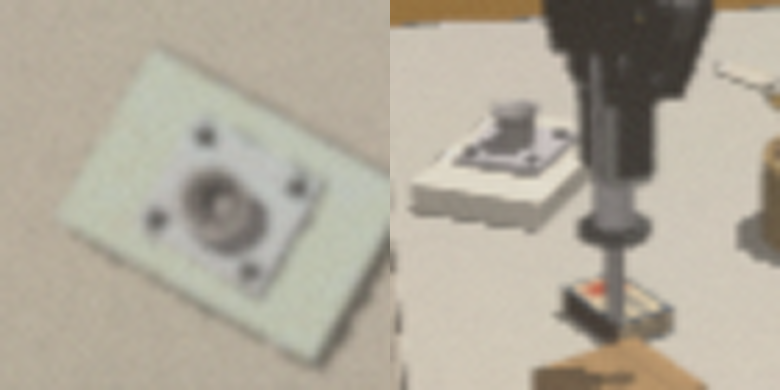

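Punch is lifted and upright; its flange is at side ≈(292,190), where the TCP predicts it. The bush mouth is at top ≈(192.5,224.7), side ≈(274.2,169.5).

Run:
```python
from h import *
S=read_camera("side");T=read_camera("top");f=np.array
p=[(T,f([192.4,224.7])),(S,f([274.2,169.5]))]
print(tri(p),tri(p,.046),tri(p[:1],.046),tri(p[1:],.046), d([.474,.101,.147])[0])
```

```text
(array([0.47319425, 0.09997172, 0.04208561]), np.float64(0.1672403853731339)) (array([0.47305447, 0.09825745, 0.046     ]), np.float64(0.9269979006542428)) (array([0.47343613, 0.09891191, 0.046     ]), np.float64(1.9042545318370685e-12)) (array([0.47188897, 0.09035182, 0.046     ]), np.float64(0.0)) [ 9.200e+01 -3.229e+02 -1.000e-01]
```

>>> {"op": "move_arm", "data": {"motion": [5,-16,0,0,0,0,-1,14,-48,0,0,0,0,-1,23,-80,0,0,0,0,-1,32,-112,0,0,0,0,-1,41,-144,0,0,0,0,-1,50,-176,0,0,0,0,-1,59,-208,0,0,0,0,-1,68,-240,0,0,0,0,-1,77,-270,0,0,0,0,-1,84,-295,0,0,0,0,-1]}}

```text
t: 6.42
position: [0.4752, 0.0745, 0.1473]
eef_rot: [-0.0, 0.987, 0.159, 0.0]
ft_force: [-0.2, -0.1, -1.6]
gripper_width: 0.193
grip_force: 68.5
```

>>> {"op": "move_arm", "data": {"motion": [4,-14,0,0,0,0,-1,6,-22,0,0,0,0,-1,7,-26,0,0,0,0,-1,7,-26,0,0,0,0,-1,7,-26,0,0,0,0,-1]}}

```text
t: 6.83
position: [0.4741, 0.0974, 0.1471]
eef_rot: [0.0, 0.988, 0.158, -0.0]
ft_force: [0.0, -0.7, -2.9]
gripper_width: 0.188
grip_force: 68.6
```

Run:
```python
from h import *
s=observe();print(s["t"],s["position"],s["eef_rot"],s["ft_force"],s["gripper_width"],d([.474,.0995,.147])[0])
S=read_camera("side")
cv2.imwrite("pics/t5.png",cv2.resize(S["frame"][125:195,240:310],None,fx=8,fy=8,interpolation=2))
print([(q["position"],q["p"]) for q in tip_of(S,"punch_tip")],proj(S,s["position"]+[0,0,-.0705]),proj(S,[.4735,.0995,.046]),proj(S,[.4735,.0995,.074]))
```

```text
6.8333 [0.47405524 0.09743391 0.14712196] [ 3.66267191e-04  9.87510401e-01  1.57553223e-01 -2.37158455e-04] [ 0.01027889 -0.74543835 -2.85896187] 0.18764619214634964 [ 0.6 -2.   0.1]
[([277.2, 159.7], 0.43)] [274.36406254 159.77468431] [274.4361698  168.42380553] [274.15808427 160.32566627]
```

View pics/t5.png

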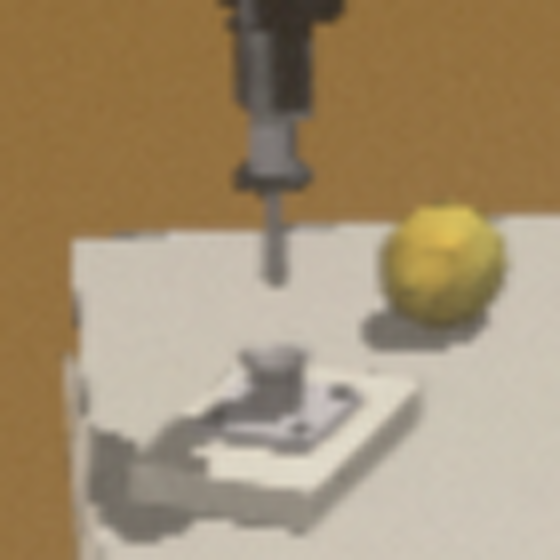

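The nose (≈274,160) is straight above the bush (≈274,169). I'll shift 2 mm in y and go down to the mouth.

>>> {"op": "move_arm", "data": {"motion": [0,-1,4,0,0,0,-1,0,-2,10,0,0,0,-1,0,-2,18,0,0,0,-1,0,-2,26,0,0,0,-1,0,-2,30,0,0,0,-1,0,-2,32,0,0,0,-1,0,-2,34,0,0,0,-1,0,-2,34,0,0,0,-1]}}

```text
t: 7.6
position: [0.4732, 0.1006, 0.1129]
eef_rot: [0.0, 0.987, 0.158, -0.0]
ft_force: [-0.4, 0.3, -1.6]
gripper_width: 0.195
grip_force: 68.6
```

>>> {"op": "move_arm", "data": {"motion": [0,0,1,0,0,0,-1,0,0,2,0,0,0,-1,0,0,3,0,0,0,-1,0,0,4,0,0,0,-1,0,0,4,0,0,0,-1]}}

```text
t: 8.02
position: [0.4733, 0.1006, 0.1092]
eef_rot: [0.0, 0.987, 0.158, -0.0]
ft_force: [-0.1, 0.5, -2.5]
gripper_width: 0.195
grip_force: 68.6
```

>>> {"op": "move_arm", "data": {"motion": [0,0,1,0,0,0,-1,0,0,2,0,0,0,-1,0,0,3,0,0,0,-1,0,0,3,0,0,0,-1]}}

```text
t: 8.35
position: [0.4734, 0.1005, 0.1061]
eef_rot: [0.0, 0.987, 0.158, -0.0]
ft_force: [0.2, -0.5, -2.2]
gripper_width: 0.19
grip_force: 68.6
```

>>> {"op": "move_arm", "data": {"motion": [0,0,1,0,0,0,-1,0,0,2,0,0,0,-1,0,0,3,0,0,0,-1,0,0,3,0,0,0,-1]}}

```text
t: 8.68
position: [0.4735, 0.1005, 0.1033]
eef_rot: [0.0, 0.987, 0.158, 0.0]
ft_force: [-0.1, -2.0, 0.6]
gripper_width: 0.191
grip_force: 68.6
```

>>> {"op": "move_arm", "data": {"motion": [0,0,0,0,0,0,-1,0,0,1,0,0,0,-1,0,0,1,0,0,0,-1]}}

```text
t: 8.93
position: [0.4735, 0.1005, 0.1022]
eef_rot: [0.0, 0.987, 0.158, 0.0]
ft_force: [-0.3, -1.8, 1.6]
gripper_width: 0.188
grip_force: 68.7
```

Run:
```python
from h import *
s=observe();print(s["position"],s["ft_force"],s["wrist_torque"])
for i in range(4): read_camera("top"); s=observe();print(s["position"].round(4),s["ft_force"].round(2),s["wrist_torque"].round(3))
```

```text
[0.47345053 0.10051363 0.10223211] [-0.30003944 -1.83038314  1.56416904] [-0.36031164  0.03308363  0.02836176]
[0.4735 0.1006 0.1023] [-0.13 -0.83  1.51] [-0.435 -0.005 -0.007]
[0.4735 0.1006 0.1023] [ 0.88 -2.72  1.68] [-0.437 -0.02  -0.035]
[0.4735 0.1006 0.1023] [ 0.11 -2.04  1.03] [-0.433 -0.018 -0.   ]
[0.4735 0.1005 0.1023] [-0.23 -2.07  1.23] [-0.473 -0.018  0.004]
```

>>> {"op": "move_arm", "data": {"motion": [-0.2,0.8,0,0,0,0,-1,-0.2,0.8,0,0,0,0,-1,-0.2,0.8,0,0,0,0,-1]}}

```text
t: 9.38
position: [0.4733, 0.0996, 0.1022]
eef_rot: [0.0, 0.987, 0.158, -0.0]
ft_force: [0.1, -1.4, -0.9]
gripper_width: 0.191
grip_force: 69.1
```

```bash
cat >> h.py <<'E'
def rd(n=5):
    L=[]
    for i in range(n): read_camera("top"); s=observe(); L.append(np.r_[s["position"]*1000,s["ft_force"],s["wrist_torque"]])
    print(s["t"],np.mean(L,0).round(2))
E
python3 - <<'E'
from h import *
rd()
E
```

```text
9.6333 [ 4.7328e+02  9.9620e+01  1.0209e+02  1.8000e-01 -1.4500e+00 -1.3800e+00
 -4.1000e-01 -1.4000e-01 -1.0000e-02]
```

>>> {"op": "move_arm", "data": {"motion": [-0.3,1,0,0,0,0,-1,-0.3,1,0,0,0,0,-1,-0.3,1,0,0,0,0,-1]}}

```text
t: 9.88
position: [0.4733, 0.099, 0.1022]
eef_rot: [-0.0, 0.987, 0.158, -0.0]
ft_force: [0.0, -0.8, -2.5]
gripper_width: 0.191
grip_force: 69.0
```

Run:
```python
from h import *
rd()
```

```text
10.1333 [ 4.7336e+02  9.8970e+01  1.0224e+02  5.0000e-01 -2.3000e-01 -2.4700e+00
 -0.0000e+00 -1.0000e-02 -1.0000e-02]
```

Free of the wall now, so I'll continue down to find the metal.

>>> {"op": "move_arm", "data": {"motion": [0,0.2,1,0,0,0,-1,0,0.3,2,0,0,0,-1,0,0.3,3,0,0,0,-1,0,0.3,3,0,0,0,-1]}}

```text
t: 10.47
position: [0.4734, 0.0984, 0.099]
eef_rot: [0.0, 0.987, 0.158, -0.0]
ft_force: [-0.4, -0.8, -2.4]
gripper_width: 0.195
grip_force: 69.0
```

>>> {"op": "move_arm", "data": {"motion": [0,0,1,0,0,0,-1,0,0,2,0,0,0,-1,0,0,2,0,0,0,-1]}}

```text
t: 10.72
position: [0.4737, 0.0985, 0.0973]
eef_rot: [0.0, 0.987, 0.158, 0.0]
ft_force: [-0.3, 0.5, 0.6]
gripper_width: 0.191
grip_force: 69.1
```

Run:
```python
from h import *
rd(3)
```

```text
10.8667 [ 4.737e+02  9.853e+01  9.740e+01 -3.100e-01 -1.800e-01  1.800e-01
 -0.000e+00  9.000e-02  2.000e-02]
```

>>> {"op": "move_arm", "data": {"motion": [0,0,1,0,0,0,-1,0,0,2,0,0,0,-1,0,0,2,0,0,0,-1]}}

```text
t: 11.12
position: [0.4736, 0.0985, 0.0952]
eef_rot: [0.0, 0.987, 0.158, 0.0]
ft_force: [0.6, -0.7, 0.8]
gripper_width: 0.194
grip_force: 69.1
```

Run:
```python
from h import *
rd(3)
```

```text
11.2667 [ 4.7366e+02  9.8490e+01  9.5300e+01 -3.0000e-02 -7.0000e-02  1.1900e+00
 -1.0000e-02  6.0000e-02  2.0000e-02]
```

>>> {"op": "move_arm", "data": {"motion": [0,0,1,0,0,0,-1,0,0,1,0,0,0,-1,0,0,1,0,0,0,-1]}}

```text
t: 11.52
position: [0.4737, 0.0985, 0.0943]
eef_rot: [-0.0, 0.987, 0.158, 0.0]
ft_force: [-0.8, -0.8, 1.3]
gripper_width: 0.193
grip_force: 69.2
```

>>> {"op": "move_arm", "data": {"motion": [0,0,1,0,0,0,-1,0,0,1,0,0,0,-1,0,0,1,0,0,0,-1]}}

```text
t: 11.77
position: [0.4736, 0.0985, 0.0933]
eef_rot: [-0.0, 0.987, 0.158, 0.0]
ft_force: [0.3, -0.1, 1.6]
gripper_width: 0.189
grip_force: 69.2
```

Run:
```python
from h import *
rd(3)
```

```text
11.9167 [ 4.7361e+02  9.8500e+01  9.3300e+01 -1.9000e-01 -2.3000e-01  1.6900e+00
 -3.0000e-02  2.0000e-02 -2.0000e-02]
```

>>> {"op": "move_arm", "data": {"motion": [0,0,1,0,0,0,-1,0,0,1,0,0,0,-1,0,0,1,0,0,0,-1]}}

```text
t: 12.17
position: [0.4736, 0.0985, 0.0923]
eef_rot: [0.0, 0.987, 0.158, 0.0]
ft_force: [1.1, -0.2, 2.6]
gripper_width: 0.19
grip_force: 69.2
```

>>> {"op": "move_arm", "data": {"motion": [0,0,0.7,0,0,0,-1,0,0,0.7,0,0,0,-1,0,0,0.7,0,0,0,-1]}}

```text
t: 12.42
position: [0.4737, 0.0985, 0.0917]
eef_rot: [0.0, 0.987, 0.158, 0.0]
ft_force: [-0.2, 0.5, 4.8]
gripper_width: 0.19
grip_force: 69.4
```

Run:
```python
from h import *
rd(3)
```

```text
12.5667 [ 4.7366e+02  9.8510e+01  9.1670e+01 -6.1000e-01 -1.4000e-01  4.4800e+00
 -8.0000e-02  7.0000e-02 -2.0000e-02]
```

>>> {"op": "move_arm", "data": {"motion": [0,0,0.7,0,0,0,-1,0,0,1.2,0,0,0,-1,0,0,1.2,0,0,0,-1]}}

```text
t: 12.82
position: [0.4739, 0.0985, 0.0907]
eef_rot: [0.0, 0.987, 0.158, 0.0]
ft_force: [-1.5, -0.9, 8.6]
gripper_width: 0.189
grip_force: 69.9
```

>>> {"op": "move_arm", "data": {"motion": [0,0,0.8,0,0,0,-1,0,0,0.8,0,0,0,-1,0,0,0.8,0,0,0,-1]}}

```text
t: 13.07
position: [0.4739, 0.0986, 0.0902]
eef_rot: [0.0, 0.987, 0.158, 0.0]
ft_force: [-0.5, -0.5, 10.6]
gripper_width: 0.195
grip_force: 70.2
```

Run:
```python
from h import *
rd(3)
```

```text
13.2167 [ 4.7393e+02  9.8580e+01  9.0180e+01 -1.5800e+00 -9.6000e-01  1.0790e+01
 -1.4000e-01  4.0000e-01 -2.0000e-02]
```

>>> {"op": "move_arm", "data": {"motion": [0,0,0.8,0,0,0,-1,0,0,0.8,0,0,0,-1]}}

```text
t: 13.38
position: [0.4737, 0.0985, 0.089]
eef_rot: [0.0, 0.987, 0.158, 0.0]
ft_force: [0.8, 0.2, 4.2]
gripper_width: 0.194
grip_force: 70.1
```

Run:
```python
from h import *
rd(3)
```

```text
13.5333 [ 4.7364e+02  9.8470e+01  8.8850e+01 -3.0000e-01 -5.9000e-01  3.9100e+00
 -8.0000e-02  2.0000e-02 -3.0000e-02]
```

Tripped: the force fell from 13 N to about 6 N. I'll add 0.5 mm for margin, then lift out.

>>> {"op": "move_arm", "data": {"motion": [0,0,0.6,0,0,0,-1,0,0,0.6,0,0,0,-1,0,0,-3,0,0,0,-1,0,0,-9,0,0,0,-1,0,0,-18,0,0,0,-1,0,0,-30,0,0,0,-1,0,0,-44,0,0,0,-1,0,0,-56,0,0,0,-1,0,0,-59,0,0,0,-1,0,0,-59,0,0,0,-1]}}

```text
t: 14.37
position: [0.4739, 0.0985, 0.1487]
eef_rot: [0.0, 0.987, 0.158, 0.001]
ft_force: [0.5, 0.2, -2.3]
gripper_width: 0.192
grip_force: 69.4
```

Run:
```python
from h import *
rd(2); print(d([.4877,-.2346,.1475])[0],observe()["eef_rot"])
```

```text
14.4667 [ 4.7323e+02  9.8290e+01  1.4766e+02 -1.1000e-01 -3.7000e-01 -2.1700e+00
  1.0000e-02  3.0000e-02  1.0000e-02]
[-90.  320.8  -0. ] [ 7.34294225e-05  9.87411410e-01  1.58172409e-01 -4.36267295e-04]
```

>>> {"op": "move_arm", "data": {"motion": [-5,16,0,0,0,0,-1,-13,48,0,0,0,0,-1,-22,80,0,0,0,0,-1,-31,112,0,0,0,0,-1,-40,144,0,0,0,0,-1,-49,176,0,0,0,0,-1,-58,208,0,0,0,0,-1,-67,240,0,0,0,0,-1,-76,270,0,0,0,0,-1,-83,295,0,0,0,0,-1]}}

```text
t: 15.3
position: [0.4856, -0.2103, 0.1467]
eef_rot: [-0.0, 0.988, 0.157, -0.001]
ft_force: [-0.8, 0.2, -1.5]
gripper_width: 0.193
grip_force: 69.4
```

>>> {"op": "move_arm", "data": {"motion": [-4,14,0,0,0,0,-1,-6,22,0,0,0,0,-1,-7,25,0,0,0,0,-1,-7,25,0,0,0,0,-1,-7,25,0,0,0,0,-1]}}

```text
t: 15.72
position: [0.488, -0.232, 0.1474]
eef_rot: [-0.001, 0.987, 0.159, -0.0]
ft_force: [0.4, -0.1, -1.9]
gripper_width: 0.192
grip_force: 69.4
```

Run:
```python
from h import *
rd(2); s=observe();print(d([.4878,-.2346,.1475],s)[0],s["eef_rot"])
S=read_camera("side")
cv2.imwrite("pics/t6.png",cv2.resize(S["frame"][160:230,252:332],None,fx=7,fy=7,interpolation=2))
```

```text
15.8167 [ 4.8819e+02 -2.3185e+02  1.4758e+02  2.6000e-01  1.6000e-01 -2.3100e+00
  1.0000e-02 -1.0000e-02  2.0000e-02]
[-1.2  2.4  0.1] [-4.68615545e-04  9.87221653e-01  1.59352362e-01 -1.16027379e-04]
```

View pics/t6.png

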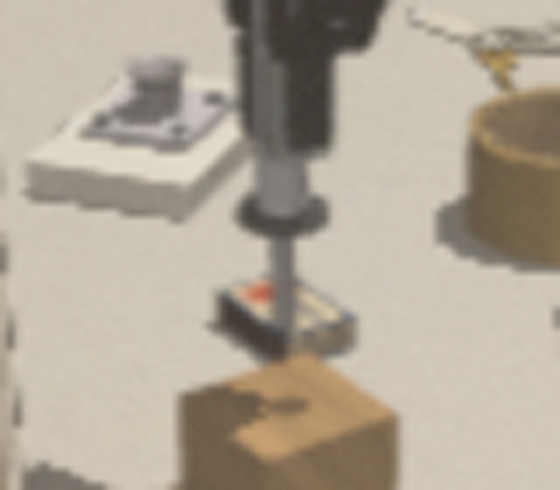

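The punch hangs upright in the gripper, its nose (≈293,210) above the stand's hole (≈293,218).

>>> {"op": "move_arm", "data": {"motion": [-1,2.4,0,0,0,0,-1,-1,2.4,6,0,0,0,-1,-1,2.4,12,0,0,0,-1,-1,2.4,18,0,0,0,-1,-1,2.4,18,0,0,0,-1,-1,2.4,18,0,0,0,-1,-1,2.4,18,0,0,0,-1]}}

```text
t: 16.45
position: [0.4879, -0.2362, 0.1297]
eef_rot: [-0.0, 0.987, 0.158, -0.0]
ft_force: [0.0, -0.0, -2.3]
gripper_width: 0.191
grip_force: 69.4
```

Run:
```python
from h import *
rd(2); s=observe();print(d([.4878,-.2346,.1295],s)[0],s["eef_rot"])
```

```text
16.55 [ 4.8805e+02 -2.3626e+02  1.2991e+02  2.6000e-01  5.5000e-01 -2.1600e+00
  2.0000e-02 -2.0000e-02 -1.0000e-02]
[ 0.3 -1.7  0.5] [1.16743435e-04 9.87400597e-01 1.58240367e-01 1.85220776e-04]
```

>>> {"op": "move_arm", "data": {"motion": [0.3,-1.6,0,0,0,0,-1,0.3,-1.6,2,0,0,0,-1,0.3,-1.6,5,0,0,0,-1,0.3,-1.6,8,0,0,0,-1,0.3,-1.6,10,0,0,0,-1,0.3,-1.6,12,0,0,0,-1,0.3,-1.6,14,0,0,0,-1,0.3,-1.6,14,0,0,0,-1]}}

```text
t: 17.22
position: [0.4874, -0.2345, 0.1153]
eef_rot: [-0.0, 0.987, 0.158, -0.0]
ft_force: [-0.2, -0.5, -1.9]
gripper_width: 0.19
grip_force: 69.4
```

Run:
```python
from h import *
rd(2); s=observe();print(d([.4878,-.2346,.079],s)[0],s["eef_rot"])
```

```text
17.3167 [ 4.8753e+02 -2.3457e+02  1.1559e+02 -3.8000e-01 -3.0000e-02 -1.9900e+00
  0.0000e+00 -0.0000e+00 -1.0000e-02]
[ 0.2  0.1 36.7] [-5.81955893e-05  9.87399194e-01  1.58249230e-01 -9.23386296e-05]
```

Entered without contact. Going down to just above seating.

>>> {"op": "move_arm", "data": {"motion": [0,0,5,0,0,0,-1,0,0,11,0,0,0,-1,0,0,17,0,0,0,-1,0,0,23,0,0,0,-1,0,0,29,0,0,0,-1,0,0,33,0,0,0,-1,0,0,36,0,0,0,-1,0,0,36,0,0,0,-1,0,0,36,0,0,0,-1]}}

```text
t: 18.07
position: [0.4876, -0.2346, 0.0797]
eef_rot: [-0.0, 0.987, 0.158, -0.0]
ft_force: [0.0, 1.0, -1.8]
gripper_width: 0.19
grip_force: 69.4
```

>>> {"op": "move_arm", "data": {"motion": [0,0,1,0,0,0,-1,0,0,1.5,0,0,0,-1,0,0,1.5,0,0,0,-1]}}

```text
t: 18.32
position: [0.4878, -0.2347, 0.0784]
eef_rot: [0.0, 0.987, 0.158, 0.0]
ft_force: [0.4, 0.6, -2.0]
gripper_width: 0.19
grip_force: 69.4
```

Run:
```python
from h import *
rd(3)
```

```text
18.4667 [ 4.8772e+02 -2.3466e+02  7.8420e+01 -2.6000e-01 -3.3000e-01 -1.9700e+00
 -4.0000e-02  3.0000e-02 -1.0000e-02]
```

>>> {"op": "move_arm", "data": {"motion": [0,0,0.6,0,0,0,-1,0,0,1,0,0,0,-1,0,0,1,0,0,0,-1,0,0,1,0,0,0,-1], "squeeze": 25}}

```text
t: 18.8
position: [0.4878, -0.2347, 0.0775]
eef_rot: [0.0, 0.987, 0.158, 0.0]
ft_force: [-1.5, 1.1, 2.4]
gripper_width: 0.192
grip_force: 69.7
```

Run:
```python
from h import *
rd(3)
```

```text
18.95 [ 4.8779e+02 -2.3467e+02  7.7540e+01 -7.3000e-01  4.0000e-01  3.1800e+00
  1.5000e-01  2.8000e-01  1.0000e-02]
```

Seated: the flange now carries the load. Open and let go.

>>> {"op": "move_arm", "data": {"motion": [0,0,0,0,0,0,-0.4,0,0,0,0,0,0,0,0,0,0,0,0,0,0.5,0,0,0,0,0,0,1,0,0,0,0,0,0,1,0,0,0,0,0,0,1,0,0,0,0,0,0,1,0,0,0,0,0,0,1]}}

```text
t: 19.62
position: [0.4876, -0.2346, 0.0772]
eef_rot: [-0.0, 0.987, 0.158, -0.0]
ft_force: [0.0, 0.3, 1.1]
gripper_width: 0.997
grip_force: 0.0
```

>>> {"op": "move_arm", "data": {"motion": [0,0,-8,0,0,0,1,0,0,-25,0,0,0,1,0,0,-45,0,0,0,1,0,0,-70,0,0,0,1,0,0,-95,0,0,0,1,0,0,-115,0,0,0,1,0,0,-125,0,0,0,1,0,0,-125,0,0,0,1,0,0,-125,0,0,0,1]}}

```text
t: 20.37
position: [0.4875, -0.2346, 0.2022]
eef_rot: [0.0, 0.987, 0.158, 0.0]
ft_force: [0.8, 1.2, -0.1]
gripper_width: 1.001
grip_force: 0.0
```

Run:
```python
from h import *
rd(1)
S=read_camera("side")
cv2.imwrite("pics/t7.png",cv2.resize(S["frame"][160:240,242:332],None,fx=6,fy=6,interpolation=2))
```

```text
20.4167 [ 4.8699e+02 -2.3433e+02  2.0135e+02  7.0000e-02 -2.4000e-01  2.5000e-01
 -5.0000e-02 -3.0000e-02  0.0000e+00]
```

View pics/t7.png

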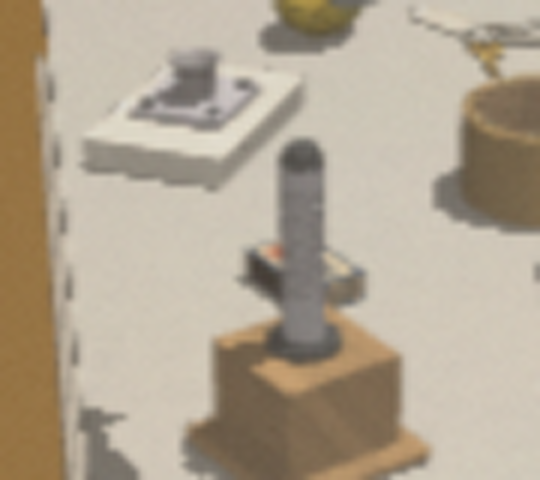

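The punch stands upright in the stand (≈292,200) with its flange on the block, the gripper is clear, and the matchbox and tape in view haven't moved. Handing in.

```bash
python3 -c "
from bench import *
print(finish_job())"
```

```text
the job is handed in; nothing more can be done
None
```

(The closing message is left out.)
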